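Third hand: press the tall mounting post against the sprung fence

TASK

Pluck the tall square metal post out of the wooden pocket tray and stand it, upright, on the grey base plate of the pressing jig, one flat face flush against the front of the steel fence at its middle. Push the fence back steadily until its pointer stands between the two engraved lines (4 to 12 mm of its 18 mm spring travel), never ramming it to the end of its travel, and finish there: still gripping the post and pushing, so that I can fasten it. Leave the two short posts in their pockets and the loupe and the small glue bottle where they are.

Things in the scene. Friction and masses are not known exactly. Their poses are not given: they have to be found in the camera images.
- post_tall_mid (a point): centre (half-way up) of the tall post: plain aluminium bar, upright, 16 x 16 mm square and 52 mm tall, about 40 g; z along its length, x and y square to its side faces. It starts in one of the three pockets (which one varies), foot 6 mm above the board, upper 34 mm above the tray's top, turned within 2 degrees of the tray.
- post_tall: the same tall post; this origin is the centre of its foot.
- post_short_a_mid (a point): centre of a short mounting post, same 16 x 16 mm bar but only 36 mm tall, 18 mm of it above the tray's top; to be left in its pocket.
- post_short_b_mid (a point): centre of the other short mounting post, the same.
- tray: light wooden pocket tray, fixed on the board, 60 (x) x 176 (y) x 24 mm high; origin at the centre of its underside. It stands, with all else here, on a white work board whose top is 52 mm above the table. Three square pockets, 18 mm wide and 18 mm deep, at y = -56, 0 and +56 mm, square to the tray. Its free long sides are towards +x and -x.
- jig: pressing jig, fixed on the board: grey base plate 150 (x) x 110 (y) x 10 mm, origin at the centre of its underside. A steel fence stands across it at x = 0; the plate before it (negative x) is bare but for two low screw heads at the front corners; behind are spring barrels and a block, at most 30 mm above the board. Press in its +x. Two dark lines near its +y edge mark 4 and 12 mm of fence travel.
- fence_face (a point): middle of the fence's front face, 20 mm above the board, moving with the fence; axes as the jig's (x = pressing direction, y along the fence). Fence 84 mm long (y), 12 mm thick, its top 30 mm above the board; a dark line across its top marks the middle; a small pointer at its +y end is flush with the front face.
- fence (a joint): travel of the sprung fence in m: 0 at rest, growing as it is pushed in the jig's +x direction, end of travel 0.018. It takes about 1.8 N to start and 0.6 N more for each mm (about 4 N at 4 mm, 6.6 N at 8 mm, 9 N at 12 mm); it springs back when let go.
- loupe: small black loupe, round, 32 mm wide and 27 mm high; bystander.
- glue: small white glue bottle with a screw cap, 34 mm wide and 50 mm high; bystander.

How it is judged:
By the outcome, as a careful person would: the job done as asked, in the order asked, and still so for the second after the job is handed in, while the arm keeps its last pose, push and grip.
It also fails if it takes over 42 s, if anything falls off the work surface, if the arm or the gripper's body presses on something with over 40 N, if the wrist force passes 120 N, or if a joint passes its speed limit or range.

ROBOT

A 6-joint arm with a two-finger parallel gripper is mounted at the origin on a cart in front of the work surface, level with it; the furniture and walls round the work are solid. World frame = base frame: x ahead of the robot, y to its left, z up, the work surface at z = 0. Lengths are in m, angles in rad, forces in N, time in s.
With the tool pointing down it reaches from about 0.35 to 0.975 m from the base axis. Payload 4.9 kg.
Tool frame: the origin (TCP) lies at the very end of the fingers, on their centre line; the grasp point (between the pads) lies ctrl.grip_point_offset behind it (ctrl.grip_point_offset is the distance from the TCP to the grasp point, in m); z points along the fingers, y is the direction in which the jaws open and shut (so a half turn about z gives the same grasp; the last joint's range is limited). The gripper opens to 85 mm and grips with 20 to 120 N. Pads are 22 mm wide; open, the fingers measure 114 mm over their backs; the gripper's body (76 mm by 85 mm) begins 54 mm behind the grasp point. The pads swing forward as they close: fully open they stand 13 mm farther back than shut.
Start: joints at [1.053, 0.053, 1.613, -0, 1.476, -0.119], TCP at [0.243, 0.576, 0.231] pointing down, gripper open.
Joint ranges: [-3.01, 3.01], [-1.01, 2.22], [0.06, 2.58], [-1.02, 4.17], [0.09, 2.62], [-3.14, 3.14]. Speed limits (rad/s): [2.57, 2.57, 3.14, 3.14, 3.14, 3.14].

INTERFACE

Orientations are given as a rotation vector (axis times angle).
In Python, from station import ctrl gives the robot as it stands. The module is installed in compiled form; this text tells all that it offers.
- The arm moves only by the shell command python3 -m creep 'ROWS' [FORCE]. ROWS is JSON, a list of rows, each a list of 5 numbers: the closure in counts, from 0 (fully open) to 255 (shut), then the shift along the tool's x, y, z in mm, then the turn about the tool's z in rad. A call has 1 to 12 rows; each row is the pose to reach, as a shift and turn from the pose commanded when the call began, along the tool's axes at that moment; what a row does not reach only later rows make up. A row lasts 1/12 s, in which the tool goes at most 41.7 mm and 7.16 degrees, less where a joint would pass 70% of its speed; a pose out of reach is approached as far as the arm can. A call with a gripper value outside its range is refused whole. The fingers move at their own pace and stop on an object; FORCE is the grip in N (left out, the last holds). Time passes only in rows, so rows that repeat a pose let the fingers close. It gives the time, the measured TCP pose, the force and the opening at its end, in the units of the state.
- ctrl.get_obs(): the state, without advancing time (a new reading comes with each control period).
- ctrl.get_image(name): name is "scene" or "top"; returns the picture (420x560x3 uint8, red, green, blue); there is no depth.
- ctrl.calibration(name): a dict with "fx", "fy", "cx", "cy" (pixels), "R" (3x3) and "t" (3): a world point X has camera coordinates R X + t. Camera axes: x right, y down, z forward; pixel columns grow to the right and rows downward; lengths in m; the calibration is good to about 2 mm. A picture is of the moment at which its call begins. calibration takes no time and is no camera call.
- ctrl.finish_job(): hands the job in, once; it reports no verdict.
Trained networks look in the newest picture that a camera, given by its name, has taken for a name from the list of things; names that differ only in an ending like _2 or _b are one class to them, and where a whole thing is asked for, a point or a joint stands for the part that bears it (a point fixed in the world has none). Each returns a list of dicts, best first, with "conf" (0 to 1); they miss things now and then, are a little off and sometimes report something else, mostly with a low value. They report only what shows in the picture. A call takes as long as a camera call.
- ctrl.boxes_of(camera, label): "rect" ([left, top, width, height] in pixels, round what is visible of it).
- ctrl.outline_of(camera, label): "mask" (420x560 bool, what is visible of it) and "rect" ([left, top, width, height] in pixels, round what is visible of it).
The state is a dict: "t": time; "q": joint angles; "dq": joint speeds; "effort": joint torques, N m; "tool_pos": TCP position; "tool_rot": TCP orientation; "contact_force": force on the tool from outside, world axes, zero at the start; "wrist_torque": the same for the moment, N m; "opening": finger opening in m.
Only numpy, scipy, OpenCV 4.12 (cv2) and the standard library are available. Lean on these libraries where they do the work, as an engineer would, in place of code of your own. Each camera call takes 0.05 s, during which the arm holds its last target. There are 200 camera calls.

## Working session

There is one attempt and no reset: what is moved stays moved. The work goes in short steps, Python scripts to look and compute and a shell command to move; the robot and the scene stay as the last step left them, time stands still between calls to the robot, and variables do not carry over. Pictures are saved under pics/ and viewed, about 8 in all and at most 12, crops included, and the job is handed in when it is done.

```bash
mkdir -p pics
cat > h.py <<'E'
import numpy as np, cv2
from station import ctrl
from scipy.spatial.transform import Rotation as Rn
def snap(cam,fn=None):
    im=ctrl.get_image(cam)
    if fn: cv2.imwrite('pics/'+fn,im[:,:,::-1])
    return im
def ray(cam,u,v,z):
    c=ctrl.calibration(cam);R=np.array(c['R']);t=np.array(c['t'])
    d=R.T@np.array([(u-c['cx'])/c['fx'],(v-c['cy'])/c['fy'],1]);o=-R.T@t
    return o+d*(z-o[2])/d[2]
def proj(cam,X):
    c=ctrl.calibration(cam);p=np.array(c['R'])@np.array(X)+np.array(c['t'])
    return np.array([c['fx']*p[0]/p[2]+c['cx'],c['fy']*p[1]/p[2]+c['cy']])
E
python3 - <<'E'
from h import *
np.set_printoptions(precision=4,suppress=True)
o=ctrl.get_obs()
for k in o: print(k,o[k])
print(ctrl.grip_point_offset)
print(Rn.from_rotvec(o['tool_rot']).as_matrix())
for c in('top','scene'):
    snap(c,c+'0.png');k=ctrl.calibration(c);print(c,k['fx'],-np.array(k['R']).T@k['t'])
    for n in('post_tall','post_short_a_mid','tray','jig','fence','loupe','glue'):
        print(n,[(b['rect'],round(b['conf'],2)) for b in ctrl.boxes_of(c,n)][:4])
E
```

```text
t 0.0
q [ 1.053   0.0533  1.6143 -0.      1.476  -0.119 ]
dq [ 0.0002  0.0014 -0.0008  0.     -0.0008 -0.0002]
effort [ -0.0014 -39.3691 -37.017   -0.0003   0.0072  -0.    ]
tool_pos [0.2424 0.5754 0.2301]
tool_rot [-0.6221 -3.0787  0.0031]
contact_force [-0.5668  0.2259  0.2434]
wrist_torque [ 0.0075 -0.0279 -0.0098]
opening 0.0855501683722138
0.0187
[[-0.9215  0.3883 -0.001 ]
 [ 0.3883  0.9215 -0.0018]
 [ 0.0002 -0.0021 -1.    ]]
top 498.5052129489404 [ 0.3923 -0.0097  1.2809]
post_tall []
post_short_a_mid [([182.3, 179.1, 60.9, 74.8], 0.5), ([375.7, 217.7, 3.6, 4.3], 0.49), ([197.2, 199.7, 35.8, 25.0], 0.49)]
tray [([315.8, 209.3, 72.8, 27.5], 0.89)]
jig [([183.5, 183.9, 59.9, 68.1], 0.8)]
fence [([196.6, 200.2, 36.9, 22.5], 0.48)]
loupe [([198.1, 198.6, 34.2, 25.5], 0.52)]
glue [([346.7, 214.7, 9.6, 10.1], 0.64), ([290.7, 187.3, 13.8, 14.8], 0.5)]
scene 461.92072373216104 [ 0.1407 -0.6784  0.6066]
post_tall [([299.0, 242.3, 13.6, 22.1], 0.57)]
post_short_a_mid [([322.8, 269.4, 12.1, 15.8], 0.75)]
tray [([266.0, 231.2, 86.0, 73.7], 0.69)]
jig [([197.5, 170.6, 66.9, 28.8], 0.7)]
fence [([227.7, 168.5, 21.0, 26.6], 0.66), ([265.5, 232.8, 86.9, 72.3], 0.47)]
loupe [([227.8, 221.2, 14.3, 21.0], 0.7)]
glue []
```

View pics/top0.png

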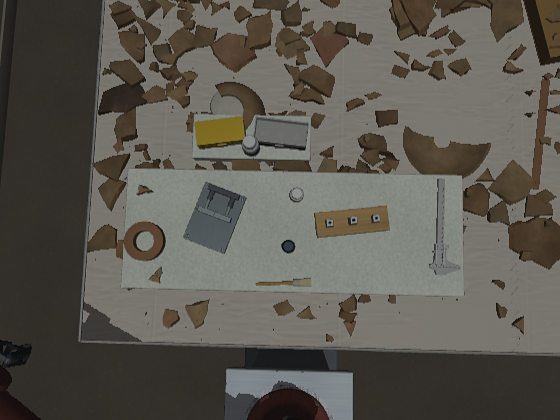

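View pics/scene0.png

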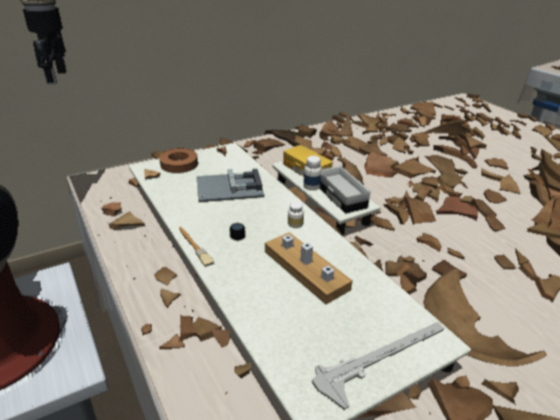

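Overview: in the top picture (robot at the bottom, +y to the left), the jig is at (215,217), the tray at (352,221), glue at (297,195) and loupe at (289,246). The scene view shows the tall post in the middle pocket (307,253). Next I'll enlarge these areas.

Run:
```python
from h import *
t=cv2.imread('pics/top0.png');s=cv2.imread('pics/scene0.png')
def crop(im,x,y,w,h,W,H): return cv2.convertScaleAbs(cv2.resize(im[y:y+h,x:x+w],(W,H),interpolation=cv2.INTER_CUBIC),alpha=1.5)
a=crop(t,175,175,80,80,400,300*0+400)   # x5
b=crop(t,310,195,80,40,400,200)
c=crop(s,190,160,80,50,400,250)
d=crop(s,260,225,100,80,400,320)
out=np.zeros((600,800,3),np.uint8)
out[:400,:400]=a;out[400:,:400]=b;out[:250,400:]=c;out[250:570,400:]=d
cv2.imwrite('pics/crop1.png',out)
```

```text
(no output)
```

View pics/crop1.png

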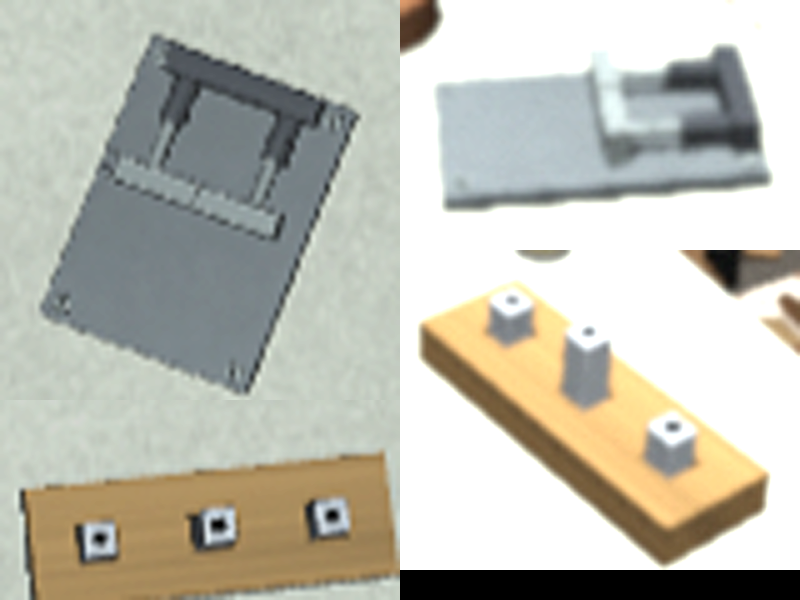

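The crops show the tall post in the middle pocket, cap at top px ≈(353.6,220). The jig corners are at ≈(206,182), (246.6,197.4), (224,253.6) and (183.6,238), and the fence is toward the far side. Next I'll fit poses using the known geometry.

```bash
cat > fit.py <<'E'
from h import *
from scipy.optimize import minimize
np.set_printoptions(precision=4,suppress=True)
B=0.052
def hull(cam,p,L,W,z0,z1):
    x,y,a=p;c,s=np.cos(a),np.sin(a);P=[]
    for i in(-.5,.5):
        for j in(-.5,.5):
            for z in(z0,z1):
                u,v=i*L,j*W;P.append(proj(cam,[x+c*u-s*v,y+s*u+c*v,z]))
    return cv2.convexHull(np.array(P,np.float32))[:,0]
def fit(cam,soft,box,p0,L,W,z0,z1):
    l,t,w,h=box;K=8
    roi=soft[t:t+h,l:l+w]
    def cost(p):
        m=np.zeros((h*K,w*K),np.uint8)
        q=((hull(cam,p,L,W,z0,z1)+0.5-[l,t])*K-0.5)
        cv2.fillConvexPoly(m,np.round(q*16).astype(np.int32),255,shift=4)
        m=cv2.resize(m,(w,h),interpolation=cv2.INTER_AREA)/255.
        return np.sum((m-roi)**2)
    S=np.array([p0]+[np.array(p0)+d for d in np.diag([.006,.006,.08])])
    r=minimize(cost,p0,method='Nelder-Mead',options=dict(initial_simplex=S,xatol=1e-5,fatol=1e-3,maxiter=400))
    return r.x,r.fun
def fill(b):
    cs,_=cv2.findContours(b.astype(np.uint8),0,2);c=max(cs,key=cv2.contourArea)
    m=np.zeros(b.shape,np.uint8);cv2.drawContours(m,[c],-1,1,-1);return m
E
python3 - <<'E'
from fit import *
t=cv2.imread('pics/top0.png').astype(float);s=cv2.imread('pics/scene0.png').astype(float)
g=t.mean(2);sat=t[:,:,2]-t[:,:,0]
print('board',g[230,260],sat[230,260],'plate',g[225,205],sat[225,205],'wood',g[215,340],sat[215,340])
# jig
bd=np.median(g[200:240,255:275]);pl=np.median(g[222:230,200:210])
def softfill(v,a,b):
    m=np.clip((v-a)/(b-a),0,1);f=fill(m>0.5);e=cv2.erode(f,np.ones((3,3)));d=cv2.dilate(f,np.ones((3,3)))
    return np.where(e>0,1,np.where(d>0,m,0))
for cam,(c0,jb,tb) in dict(top=('top',(172,172,86,92),(305,195,95,50))).items():
    j=softfill(g[jb[1]:jb[1]+jb[3],jb[0]:jb[0]+jb[2]],bd,pl);J=np.zeros_like(g);J[jb[1]:jb[1]+jb[3],jb[0]:jb[0]+jb[2]]=j
    c=ray('top',215,218,.06);print('jig guess',c)
    for a in(-.38,):
        print('jig',fit('top',J,jb,[c[0],c[1],a],.150,.110,B,B+.01))
    wo=np.median(sat[212:215,335:345]);bs=np.median(sat[200:240,255:275])
    r=softfill(sat[tb[1]:tb[1]+tb[3],tb[0]:tb[0]+tb[2]],bs,wo);Tm=np.zeros_like(g);Tm[tb[1]:tb[1]+tb[3],tb[0]:tb[0]+tb[2]]=r
    c=ray('top',352,221.5,.07)
    print('tray',fit('top',Tm,tb,[c[0],c[1],0.09],.060,.176,B,B+.024))
# post cap
w=t[214:226,346:361].mean(2);print(w.astype(int))
w=s[233:266,296:319].mean(2);print(w.astype(int))
E
```

```text
board 127.66666666666667 1.0 plate 84.66666666666667 -10.0 wood 93.33333333333333 52.0
jig guess [0.5216 0.1935 0.06  ]
jig (array([ 0.5238,  0.1954, -0.34  ]), np.float64(9.781212097659008))
tray (array([ 0.5215, -0.1423,  0.1281]), np.float64(26.310526720492117))
[[ 92  92  92  93  92  92  92  92  91  92  92  91  91  92  90]
 [ 92  92  92  91  91  90  90  89  89  82  82  91  91  91  91]
 [ 92  93  91  91  86  94 108 107 107  96  97  90  89  90  90]
 [ 92  80  76  75  75 114 138 136 128 138 139  87  89  89  89]
 [ 91  58  29  32  78 142 121 119  90 138 137  79  89  89  90]
 [ 91  94  34  33  59 146  41  10  20 122 142  70  91  93  92]
 [ 93  96  34  33  50 150  43  17  24  91 144  80  91  91  89]
 [ 93  96  34  34  43 149  95  85  89 145 144  68  88  87  86]
 [ 91  92  35  33  35 149 136 132 130 128 126  77  88  87  87]
 [ 89  91  52  33  36 124  96  83  75  59  51  73  88  87  87]
 [ 88  89  76  41  46  46  47  51  53  52  60  88  87  85  85]
 [ 88  89  79  68  66  67  70  74  77  79  82  85  84  83  83]]
[[225 225 224 223 224 226 225 225 225 225 226 227 229 226 225 223 224 224
  2
[... 2424 characters left out ...]
145 150 149 150 151]
 [135 137 133 121 101  88  87  88  89  93  94  92  92  93  93  99 115 134
  145 149 147 148 150]
 [137 136 131 122 106  93  88  87  92  94  94  92  92  92  93  97 109 129
  142 144 146 146 148]
 [139 135 133 129 118 105  95  91  93  95  94  93  93  93  94 100 107 126
  140 144 146 146 147]
 [141 139 137 133 129 120 105  96  94  97  96  92  95  99 108 116 122 132
  142 144 144 146 146]
 [139 139 138 137 134 127 118 111 105 101  97 100 106 115 126 136 140 142
  142 142 143 143 144]
 [138 137 139 139 138 134 130 123 118 111 110 113 121 130 135 142 144 144
  143 141 144 143 143]
 [139 138 138 139 139 137 136 132 129 124 124 129 133 139 137 141 142 145
  145 145 144 143 143]]
```

Run:
```python
from fit import *
k=ctrl.calibration('top');print(np.array(k['R']),k['cx'],k['cy'])
C=np.array([[155,35],[358,112],[245,393],[43,315]])/5+[175,175]-.4
P=np.array([ray('top',u,v,.062) for u,v in C])[:,:2];print(P,P.mean(0))
for a,b in((3,0),(2,1)): d=P[b]-P[a];print('jig x',np.linalg.norm(d),np.arctan2(d[1],d[0]))
for a,b in((1,0),(2,3)): d=P[b]-P[a];print('jig y',np.linalg.norm(d),np.arctan2(-d[0],d[1]))
# tray top corners (top face z=.076)
T=np.array([[28,490],[385,455],[395,575],[37,600]])/5+[310,195-80]-.4
P=np.array([ray('top',u,v,.076) for u,v in T])[:,:2]
d=P[0]-P[1];print('tray y',np.linalg.norm(d),np.arctan2(-d[0],d[1]),P)
t=cv2.imread('pics/top0.png')
out=[]
for p,L,W,h,(x,y,w,hh) in(((.5238,.1954,-.34),.15,.11,.01,(175,175,80,80)),((.5215,-.1423,.1281),.06,.176,.024,(305,185,95,80))):
    im=cv2.resize(t[y:y+hh,x:x+w],None,fx=5,fy=5,interpolation=cv2.INTER_CUBIC);im=cv2.convertScaleAbs(im,alpha=1.5)
    q=(hull('top',p,L,W,.052,.052+h)+.5-[x,y])*5-.5
    cv2.polylines(im,[np.round(q).astype(np.int32)],True,(0,0,255),1);out.append(im[:,:395])
cv2.imwrite('pics/ov1.png',np.hstack(out))
```

```text
[[ 0.025  -0.9995 -0.0171]
 [-0.9931 -0.0228 -0.1147]
 [ 0.1142  0.0199 -0.9933]] 287.4706363588758 215.18445468132356
[[0.6119 0.2205]
 [0.5754 0.118 ]
 [0.4353 0.1685]
 [0.4711 0.2695]] [0.5234 0.1941]
jig x 0.1490614046591272 -0.33555029181591356
jig x 0.14895230853987798 -0.3462783243890888
jig y 0.10878213269056171 -0.34171309322147403
jig y 0.10718355753970644 -0.34070717735534983
tray y 0.1743213801843674 0.12138047831225604 [[ 0.5388 -0.0529]
 [ 0.5599 -0.2259]
 [ 0.5014 -0.2309]
 [ 0.4852 -0.0582]]
```

View pics/ov1.png

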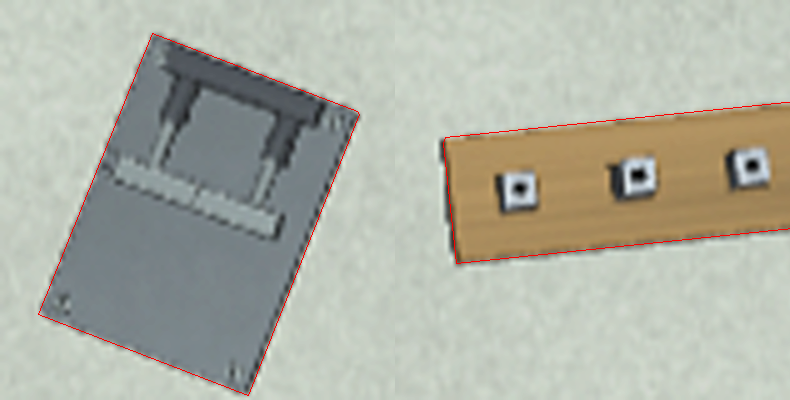

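The overlay shows both fits following the outlines closely: jig yaw -0.34 and tray yaw +0.128 (the camera is rolled). Next, a cross-check with the second camera and the post cap.

Run:
```python
from fit import *
print('post top cam',ray('top',353.05,219.5,.110),'scene cam',ray('scene',306.8,244.9,.110))
# triangulate freely
def rr(cam,u,v): a=ray(cam,u,v,.11);b=ray(cam,u,v,.3);d=b-a;return a,d/np.linalg.norm(d)
a,d=rr('top',353.05,219.5);b,e=rr('scene',306.8,244.9)
x=np.linalg.lstsq(np.c_[d,-e],b-a,rcond=None)[0];print('tri',a+d*x[0],b+e*x[1])
# jig in scene: soft fit, plate only (corner overlay)
s=cv2.imread('pics/scene0.png')
p=(.5238,.1954,-.34)
im=cv2.convertScaleAbs(cv2.resize(s[160:210,185:275],None,fx=6,fy=6,interpolation=cv2.INTER_CUBIC),alpha=1.2)
c,sn=np.cos(p[2]),np.sin(p[2])
def W(u,v,z): return [p[0]+c*u-sn*v,p[1]+sn*u+c*v,z]
def dr(pts,col):
    q=np.array([(proj('scene',W(*k))+.5-[185,160])*6-.5 for k in pts]);cv2.polylines(im,[np.round(q).astype(np.int32)],True,col,1)
dr([(-.075,-.055,.062),(.075,-.055,.062),(.075,.055,.062),(-.075,.055,.062)],(0,0,255))
dr([(0,-.042,.082),(.012,-.042,.082),(.012,.042,.082),(0,.042,.082)],(0,255,0))
t=cv2.imread('pics/top0.png')
im2=cv2.convertScaleAbs(cv2.resize(t[195:230,190:240],None,fx=6,fy=6,interpolation=cv2.INTER_CUBIC),alpha=1.5)
q=np.array([(proj('top',W(*k))+.5-[190,195])*6-.5 for k in [(0,-.042,.082),(.012,-.042,.082),(.012,.042,.082),(0,.042,.082)]]);cv2.polylines(im2,[np.round(q).astype(np.int32)],True,(0,255,0),1)
o=np.zeros((520,540,3),np.uint8);o[:300]=im;o[300:510,:300]=im2
cv2.imwrite('pics/ov2.png',o)
```

```text
post top cam [ 0.5203 -0.1411  0.11  ] scene cam [ 0.5186 -0.1441  0.11  ]
tri [ 0.5206 -0.1414  0.1075] [ 0.5205 -0.1414  0.1075]
```

View pics/ov2.png

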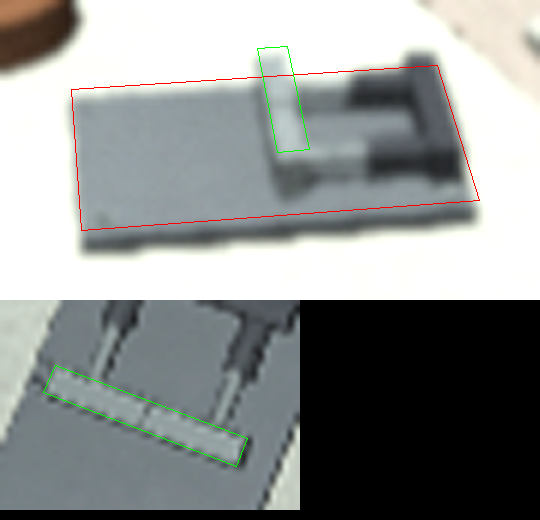

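Post at ≈(0.5205,-0.1418), tray yaw 0.128. The fence front is at jig x=0, confirmed in the top overlay; the scene camera is a few mm off. I'll grip with the jaws along tray x, which keeps clear of the short posts.

```bash
cat > go.py <<'E'
import sys
from fit import *
# args: x y z yaw(world angle of tool y, rad)
def delta(x,y,z,yaw):
    o=ctrl.get_obs();R=Rn.from_rotvec(o['tool_rot']).as_matrix()
    d=R.T@(np.array([x,y,z])-o['tool_pos'])*1000
    a=np.arctan2(R[1,1],R[0,1]);tr=-((yaw-a+np.pi/2)%np.pi-np.pi/2)
    print('t',round(o['t'],2),'pos',o['tool_pos'],'yaw',round(a,4),'tilt',R[:,2],'F',o['contact_force'],'open',round(o['opening'],4))
    print('-> shift mm',d,'turn',round(tr,4))
if __name__=='__main__': delta(*map(float,sys.argv[1:]))
E
python3 go.py .5205 -.1418 .2301 .128
python3 -m creep '[[0,-535,-553,0,1.044],[0,-535,-553,0,1.044],[0,-535,-553,0,1.044],[0,-535,-553,0,1.044],[0,-535,-553,0,1.044],[0,-535,-553,0,1.044],[0,-535,-553,0,1.044],[0,-535,-553,0,1.044],[0,-535,-553,0,1.044],[0,-535,-553,0,1.044],[0,-535,-553,0,1.044],[0,-535,-553,0,1.044]]' 40
python3 go.py .5205 -.1418 .180 .128
```

```text
t 0.8 pos [0.2427 0.5759 0.2313] yaw 1.172 tilt [-0.  0. -1.] F [-0.1504 -0.0734 -0.3005] open 0.0852
-> shift mm [-534.7268 -553.5245    1.2358] turn 1.044
t: 1.8
tool_pos: [0.4238, 0.1079, 0.2318]
tool_rot: [2.074, 2.358, 0.002]
contact_force: [1.3, 0.1, 0.8]
opening: 0.0851
t 1.8 pos [0.4238 0.1079 0.2318] yaw 0.1281 tilt [ 0.0016  0.0002 -1.    ] F [1.3062 0.1056 0.7578] open 0.0851
-> shift mm [-259.9646   63.9075   51.8767] turn 0.0001
```

```bash
python3 -m creep '[[0,-260,64,52,0],[0,-260,64,52,0],[0,-260,64,52,0],[0,-260,64,52,0],[0,-260,64,52,0],[0,-260,64,52,0],[0,-260,64,52,0],[0,-260,64,52,0],[0,-260,64,52,0],[0,-260,64,52,0]]'
python3 go.py .5205 -.1418 .083 .128
python3 - <<'E'
from fit import *
s=snap('scene');t=snap('top')
a=cv2.resize(s[170:310,225:385],None,fx=3.4,fy=3.4,interpolation=cv2.INTER_CUBIC)
cv2.imwrite('pics/pre.png',a[:,:,::-1])
E
```

```text
t: 2.63
tool_pos: [0.52, -0.1393, 0.1793]
tool_rot: [-2.074, -2.359, -0.0]
contact_force: [-0.1, -0.8, -0.1]
opening: 0.0855
t 2.63 pos [ 0.52   -0.1393  0.1793] yaw 0.1281 tilt [-0.0002  0.0006 -1.    ] F [-0.1087 -0.8371 -0.0973] open 0.0855
-> shift mm [-2.5748  0.1826 96.3472] turn 0.0001
```

View pics/pre.png

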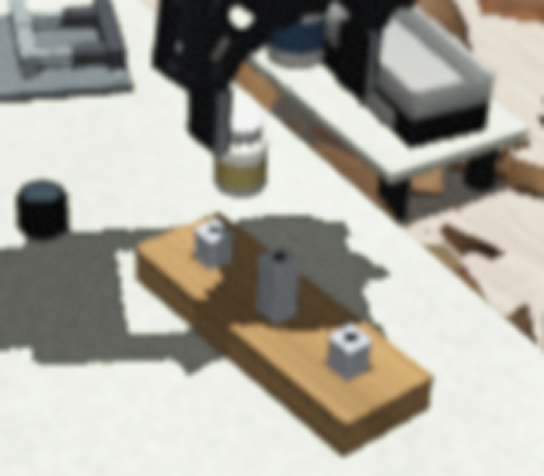

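The gripper straddles the middle post from above, jaws along tray x, with the short posts on either side outside the jaw line. Descending.

```bash
python3 go.py .5205 -.1418 .083 .128
python3 -m creep '[[0,-2,0,20,0],[0,-2,0,45,0],[0,-2,0,65,0],[0,-2,0,80,0],[0,-2,0,90,0],[0,-2,0,96,0],[0,-2,0,96,0],[0,-2,0,96,0]]'
python3 go.py .5205 -.1418 .083 .128
```

```text
t 2.73 pos [ 0.5201 -0.1388  0.1798] yaw 0.1294 tilt [ 0.0007 -0.     -1.    ] F [-0.1867  0.2289 -0.3182] open 0.0858
-> shift mm [-3.0315 -0.0883 96.7744] turn 0.0014
t: 3.4
tool_pos: [0.5209, -0.1417, 0.0841]
tool_rot: [2.073, 2.359, 0.001]
contact_force: [0.1, -0.1, 0.8]
opening: 0.0852
t 3.4 pos [ 0.5209 -0.1417  0.0841] yaw 0.1286 tilt [ 0.001  -0.0004 -1.    ] F [ 0.1069 -0.0976  0.7733] open 0.0852
-> shift mm [-0.0557 -0.4113  1.0858] turn 0.0006
```

```bash
python3 -m creep '[[100,0,0,0,0],[160,0,0,0,0],[200,0,0,0,0],[230,0,0,0,0],[255,0,0,0,0],[255,0,0,0,0],[255,0,0,0,0],[255,0,0,0,0],[255,0,0,0,0],[255,0,0,0,0],[255,0,0,0,0],[255,0,0,0,0]]' 60
python3 go.py .5205 -.1418 .083 .128
```

```text
t: 4.4
tool_pos: [0.5206, -0.142, 0.0836]
tool_rot: [2.074, 2.359, 0.0]
contact_force: [-0.7, -1.5, 2.2]
opening: 0.0148
t 4.4 pos [ 0.5206 -0.142   0.0836] yaw 0.128 tilt [ 0.0005 -0.0003 -1.    ] F [-0.679  -1.4731  2.208 ] open 0.0148
-> shift mm [ 0.2617 -0.1147  0.6046] turn -0.0
```

```bash
python3 -m creep '[[255,0,0,-4,0],[255,0,0,-10,0],[255,0,0,-20,0],[255,0,0,-35,0],[255,0,0,-55,0],[255,0,0,-70,0],[255,0,0,-75,0],[255,0,0,-75,0],[255,0,0,-75,0]]'
python3 go.py .4910 .2076 .1586 1.2308
python3 - <<'E'
from fit import *
s=snap('scene')
a=cv2.resize(s[170:310,225:385],None,fx=3.4,fy=3.4,interpolation=cv2.INTER_CUBIC)
cv2.imwrite('pics/lift.png',a[:,:,::-1])
E
```

```text
t: 5.15
tool_pos: [0.5203, -0.1418, 0.1583]
tool_rot: [2.075, 2.359, 0.0]
contact_force: [0.2, 0.3, -0.9]
opening: 0.0148
t 5.15 pos [ 0.5203 -0.1418  0.1583] yaw 0.128 tilt [ 0.0001 -0.     -1.    ] F [ 0.1776  0.2588 -0.851 ] open 0.0148
-> shift mm [350.3139  15.5157  -0.3422] turn -1.1028
```

View pics/lift.png

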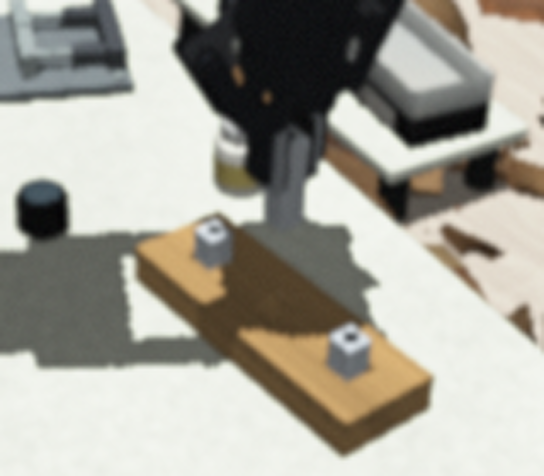

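The post is out of its pocket and hangs upright; both short posts are still in place. Carrying it to the jig.

```bash
python3 -m creep '[[255,20,1,0,-0.08],[255,50,2,0,-0.18],[255,85,4,0,-0.29],[255,120,5,0,-0.4],[255,155,7,0,-0.51],[255,190,8,0,-0.62],[255,225,10,0,-0.73],[255,260,11,0,-0.84],[255,295,13,0,-0.94],[255,325,14,0,-1.03],[255,345,15,0,-1.09],[255,350,15.5,0,-1.103]]'
python3 -m creep '[[255,0,0,0,0],[255,0,0,0,0]]'
python3 go.py .4910 .2076 .0896 1.2308
```

```text
t: 6.2
tool_pos: [0.4895, 0.2097, 0.1566]
tool_rot: [-0.522, -3.095, 0.001]
contact_force: [-0.0, 0.3, -0.6]
opening: 0.015
t: 6.37
tool_pos: [0.4906, 0.2066, 0.1572]
tool_rot: [-0.532, -3.095, 0.002]
contact_force: [-0.1, -0.1, -0.8]
opening: 0.015
t 6.37 pos [0.4906 0.2066 0.1572] yaw 1.2302 tilt [-0.0018 -0.0011 -1.    ] F [-0.0619 -0.0666 -0.7842] open 0.015
-> shift mm [-0.0985  1.1611 67.6111] turn -0.0006
```

```bash
python3 -m creep '[[255,0,0.5,15,0],[255,0,0.5,35,0],[255,0,0.5,50,0],[255,0,0.5,60,0],[255,0,0.5,65,0],[255,0,0.5,66,0],[255,0,0.5,66,0],[255,0,0.5,66,0]]'
python3 go.py .4910 .2076 .0876 1.2308
python3 - <<'E'
from fit import *
s=snap('scene');t=snap('top')
a=cv2.resize(s[150:220,180:280],(600,420),interpolation=cv2.INTER_CUBIC)
cv2.imwrite('pics/low.png',cv2.convertScaleAbs(a[:,:,::-1],alpha=1.2))
E
```

```text
t: 7.03
tool_pos: [0.4921, 0.2076, 0.0933]
tool_rot: [0.532, 3.095, 0.001]
contact_force: [1.1, -0.5, -0.2]
opening: 0.015
t 7.03 pos [0.4921 0.2076 0.0933] yaw 1.2304 tilt [ 0.0016  0.0004 -1.    ] F [ 1.1088 -0.532  -0.1588] open 0.015
-> shift mm [ 1.0516 -0.3653  5.7454] turn -0.0004
```

View pics/low.png

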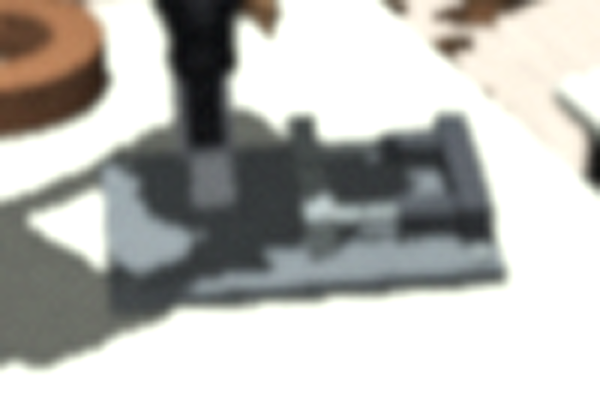

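The post is upright over the bare plate in front of the fence, foot a few mm above the plate. Now feeling for the plate.

```bash
python3 -m creep '[[255,0,0,1,0],[255,0,0,2,0],[255,0,0,3,0],[255,0,0,3,0],[255,0,0,3,0]]'
python3 -m creep '[[255,0,0,0.5,0],[255,0,0,1,0],[255,0,0,1,0],[255,0,0,1,0]]'
python3 -m creep '[[255,0,0,0.5,0],[255,0,0,0.5,0],[255,0,0,0.5,0]]'
```

```text
t: 7.55
tool_pos: [0.4912, 0.2077, 0.0892]
tool_rot: [-0.531, -3.096, 0.0]
contact_force: [0.6, -0.1, -1.0]
opening: 0.0148
t: 7.88
tool_pos: [0.4913, 0.2077, 0.0882]
tool_rot: [-0.531, -3.096, 0.0]
contact_force: [-0.3, 0.1, -1.4]
opening: 0.0151
t: 8.13
tool_pos: [0.4913, 0.2077, 0.0878]
tool_rot: [-0.531, -3.096, 0.0]
contact_force: [0.5, 0.4, -1.2]
opening: 0.0148
```

```bash
python3 -m creep '[[255,0,0,0.5,0],[255,0,0,0.5,0],[255,0,0,0.5,0]]'
python3 -m creep '[[255,0,0,0.5,0],[255,0,0,0.5,0],[255,0,0,0.5,0]]'
```

```text
t: 8.38
tool_pos: [0.4914, 0.2077, 0.0876]
tool_rot: [0.531, 3.096, 0.0]
contact_force: [-0.4, -0.7, 1.5]
opening: 0.0148
t: 8.63
tool_pos: [0.4915, 0.2077, 0.0876]
tool_rot: [0.531, 3.096, -0.0]
contact_force: [-2.0, -0.4, 4.3]
opening: 0.0151
```

Foot contact at TCP z=0.0876 (about 4 N). The computed gap to the fence is about 26 mm, with a lateral offset of about 0.8 mm. Now sliding toward the fence (tool -x).

```bash
python3 -m creep '[[255,-2,0,-0.2,0],[255,-4,0,-0.2,0],[255,-6,0,-0.2,0],[255,-8,0,-0.2,0],[255,-10,0,-0.2,0],[255,-12,0,-0.2,0],[255,-14,0,-0.2,0],[255,-16,0,-0.2,0],[255,-18,0,-0.2,0],[255,-20,0,-0.2,0],[255,-20,0,-0.2,0],[255,-20,0,-0.2,0]]'
python3 go.py .5163 .1981 .0876 1.2308
python3 -m creep '[[255,-1,0,0,0],[255,-2,0,0,0],[255,-3,0,0,0],[255,-4,0,0,0],[255,-4,0,0,0],[255,-4,0,0,0]]'
python3 go.py .5163 .1981 .0876 1.2308
python3 -m creep '[[255,-1,0,0,0],[255,-2,0,0,0],[255,-2,0,0,0],[255,-2,0,0,0]]'
python3 go.py .5163 .1981 .0876 1.2308
```

```text
t: 9.63
tool_pos: [0.5107, 0.2013, 0.0876]
tool_rot: [0.531, 3.095, 0.001]
contact_force: [-1.6, 0.8, 5.2]
opening: 0.0147
t 9.63 pos [0.5107 0.2013 0.0876] yaw 1.2309 tilt [ 0.0011  0.0007 -1.    ] F [-1.5625  0.8328  5.2132] open 0.0147
-> shift mm [-6.3081 -1.1338 -0.0042] turn 0.0001
t: 10.13
tool_pos: [0.5141, 0.2001, 0.0876]
tool_rot: [0.531, 3.096, 0.001]
contact_force: [-2.9, 1.3, 6.5]
opening: 0.015
t 10.13 pos [0.5141 0.2001 0.0876] yaw 1.231 tilt [ 0.0002  0.0008 -1.    ] F [-2.8617  1.2606  6.4723] open 0.015
-> shift mm [-2.7396 -1.1109 -0.0049] turn 0.0002
t: 10.47
tool_pos: [0.5155, 0.1996, 0.0876]
tool_rot: [-0.531, -3.095, -0.001]
contact_force: [-4.7, 2.7, 7.8]
opening: 0.0148
t 10.47 pos [0.5155 0.1996 0.0876] yaw 1.231 tilt [-0.0012  0.0011 -1.    ] F [-4.6784  2.6725  7.808 ] open 0.0148
-> shift mm [-1.2409 -1.1008 -0.0333] turn 0.0002
```

```bash
python3 -m creep '[[255,0,0,-0.3,0],[255,0,0,-0.6,0],[255,0,0,-0.6,0],[255,0,0,-0.6,0]]'
python3 -m creep '[[255,-0.5,0,0,0],[255,-1,0,0,0],[255,-1.5,0,0,0],[255,-2,0,0,0],[255,-2.5,0,0,0],[255,-3,0,0,0],[255,-3,0,0,0],[255,-3,0,0,0]]'
python3 go.py .5227 .1968 .0876 1.2308
python3 - <<'E'
from fit import *
t=snap('top');s=snap('scene')
a=cv2.resize(t[180:250,180:250],(420,420),interpolation=cv2.INTER_CUBIC)
b=cv2.resize(s[160:210,210:265],(380,345),interpolation=cv2.INTER_CUBIC)
o=np.zeros((420,800,3),np.uint8);o[:,:420]=a;o[:345,420:]=b
cv2.imwrite('pics/push1.png',cv2.convertScaleAbs(o[:,:,::-1],alpha=1.6))
E
```

```text
t: 10.8
tool_pos: [0.5155, 0.1995, 0.0876]
tool_rot: [-0.531, -3.095, -0.001]
contact_force: [-3.4, 3.0, 4.6]
opening: 0.0148
t: 11.47
tool_pos: [0.5179, 0.1986, 0.0876]
tool_rot: [-0.531, -3.094, -0.001]
contact_force: [-5.7, 4.0, 5.4]
opening: 0.0152
t 11.47 pos [0.5179 0.1986 0.0876] yaw 1.231 tilt [-0.0019  0.001  -1.    ] F [-5.6968  4.0263  5.3503] open 0.0152
-> shift mm [-5.0652 -0.0739  0.012 ] turn 0.0002
```

View pics/push1.png

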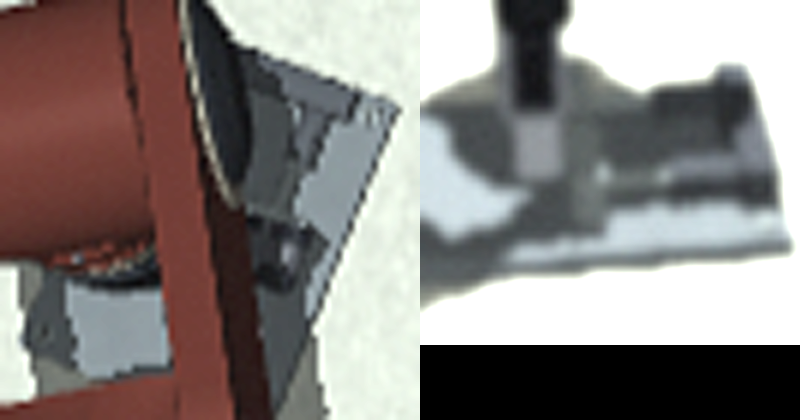

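Scene crop: the post (x≈515–568) stands on the plate with its right face at the fence front (x≈572), upright. The top view is mostly blocked by the arm. Horizontal force is 6.7 N including about 1.8 N of foot friction, so travel is about 3–5 mm. Pushing 4.5 mm more, steadily.

```bash
python3 -m creep '[[255,-0.5,0,0,0],[255,-1,0,0,0],[255,-1.5,0,0,0],[255,-2,0,-0.1,0],[255,-2.5,0,-0.1,0],[255,-3,0,-0.1,0],[255,-3.5,0,-0.2,0],[255,-4,0,-0.2,0],[255,-4.5,0,-0.2,0],[255,-4.5,0,-0.2,0],[255,-4.5,0,-0.2,0]]'
python3 go.py .5227 .1968 .0876 1.2308
python3 - <<'E'
from fit import *
s=snap('scene','s_push2.png');t=snap('top','t_push2.png')
s0=cv2.imread('pics/scene0.png')[:,:,::-1]
p=(.5238,.1954,-.34);c,sn=np.cos(p[2]),np.sin(p[2])
W=lambda u,v,z:[p[0]+c*u-sn*v,p[1]+sn*u+c*v,z]
a=np.r_[proj('scene',W(0,-.042,.082)),proj('scene',W(.01,-.042,.082)),proj('scene',W(0,.042,.082))];print(a)
f=lambda im:cv2.convertScaleAbs(cv2.resize(im[165:205,215:265],(400,320),interpolation=cv2.INTER_CUBIC)[:,:,::-1],alpha=1)
g=f(s);g=cv2.convertScaleAbs(g,alpha=1.7)
h=np.hstack([f(s0),g])
T=cv2.convertScaleAbs(cv2.resize(t[195:230,215:250],(280,280),interpolation=cv2.INTER_CUBIC)[:,:,::-1],alpha=1.7)
T0=cv2.resize(cv2.imread('pics/top0.png')[195:230,215:250],(280,280),interpolation=cv2.INTER_CUBIC)
h2=np.zeros((280,800,3),np.uint8);h2[:,:280]=T0;h2[:,400:680]=T
cv2.imwrite('pics/push2.png',np.vstack([h,h2]))
E
```

```text
t: 12.48
tool_pos: [0.5215, 0.1973, 0.0876]
tool_rot: [-0.53, -3.093, -0.001]
contact_force: [-7.5, 3.4, 6.8]
opening: 0.0148
t 12.48 pos [0.5215 0.1973 0.0876] yaw 1.2311 tilt [-0.0036  0.0014 -1.    ] F [-7.4875  3.3984  6.8426] open 0.0148
-> shift mm [-1.2931 -0.0936 -0.0007] turn 0.0003
[230.8061 184.8684 235.2232 184.5474 227.4183 167.6193]
```

View pics/push2.png

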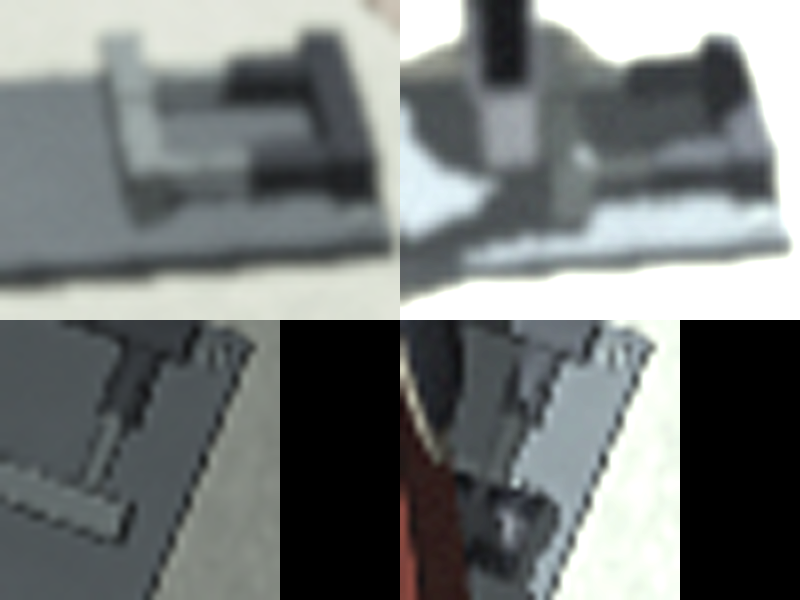

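Comparing before and after: the fence's near bottom corner moved from x≈135 to 150 and its rear edge from about 168 to 190 (8x zoom), i.e. 4.3–6.2 mm. Force suggests about 6.8 mm. I'll push about 2 mm more to reach mid-window, easing the downward load, then measure edges numerically.

```bash
python3 -m creep '[[255,0,0,-0.2,0],[255,-0.4,0,-0.4,0],[255,-0.8,0,-0.5,0],[255,-1.2,0,-0.5,0],[255,-1.6,0,-0.5,0],[255,-2,0,-0.5,0],[255,-2,0,-0.5,0],[255,-2,0,-0.5,0],[255,-2,0,-0.5,0]]'
python3 go.py .5227 .1968 .0876 1.2308
python3 - <<'E'
from fit import *
p=(.5238,.1954,-.34);c,sn=np.cos(p[2]),np.sin(p[2])
W=lambda u,v,z:[p[0]+c*u-sn*v,p[1]+sn*u+c*v,z]
ims=[cv2.imread('pics/scene0.png'),cv2.imread('pics/s_push2.png'),snap('scene','s_push3.png')[:,:,::-1]]
us=np.arange(-.008,.030,.001)
# profiles across near (-y) end face in jig x, at several heights (image offset ~+2.5 px rows seen earlier)
for dv in (2.5,):
  for z in (.070,.074,.078):
    for im in ims:
        q=np.array([proj('scene',W(u,-.042,z))+[0.3,dv] for u in us],np.float32)
        g=cv2.remap(im.mean(2).astype(np.float32),q[:,0].reshape(1,-1),q[:,1].reshape(1,-1),cv2.INTER_CUBIC)[0]
        print(z,g.astype(int))
n=[(b['rect'],round(b['conf'],2)) for b in ctrl.boxes_of('scene','fence')];print(n)
E
```

```text
t: 13.33
tool_pos: [0.523, 0.1968, 0.0876]
tool_rot: [-0.53, -3.092, -0.001]
contact_force: [-7.3, 4.5, 5.6]
opening: 0.0148
t 13.33 pos [0.523  0.1968 0.0876] yaw 1.2311 tilt [-0.0045  0.0016 -1.    ] F [-7.2901  4.5153  5.6032] open 0.0148
-> shift mm [ 0.2512 -0.0528  0.0072] turn 0.0003
0.07 [129 129 129 127 125 119 112 104  93  87  81  81  83  85  87  89  90  94
  97 103 109 115 120 123 125 125 125 125 124 125 124 123 122 122 123 124
 125 125]
0.07 [ 48  48  48  48  49  48  48  48  48  48  49  50  53  56  59  62  65  66
  66  66  66  68  72  79  91 101 113 120 126 128 128 129 128 127 125 124
 125 125]
0.07 [ 47  47  48  48  47  47  48  49  49  48  47  46  47  50  53  57  60  63
  64  65  65  65  66  69  76  83  96 106 118 125 129 130 127 126 126 125
 125 125]
0.074 [127 126 126 122 117 109  99  93  85  80  76  75  75  75  75  74  72  70
  67  68  72  77  84  89  95  98 100 100  99  98  97  95  94  96  99 102
 104 104]
0.074 [47 47 48 48 46 45 46 48 49 48 49 50 53 58 64 68 70 71 71 70 70 70 70 70
 71 71 74 77 80 81 81 80 78 77 76 78 79 82]
0.074 [48 48 47 47 47 47 48 48 49 49 49 49 49 51 53 58 62 67 68 69 69 69 69 68
 68 68 71 74 77 79 80 80 79 77 76 77 78 81]
0.078 [126 125 124 118 108  96  85  80  76  75  75  75  74  76  77  76  74  71
  69  70  71  74  78  82  87  90  92  91  91  91  92  93  93  94  96  97
  98  98]
0.078 [50 49 48 48 48 49 49 49 49 49 49 48 50 54 60 66 69 71 71 71 72 72 70 68
 64 60 56 53 51 50 50 49 48 48 47 47 48 50]
0.078 [56 52 50 49 47 46 46 47 48 49 49 48 48 50 53 58 62 67 70 71 71 70 70 70
 67 64 60 57 54 52 52 51 50 49 48 49 49 50]
[([234.4, 168.4, 13.1, 28.0], 0.64), ([229.7, 180.9, 6.9, 2.9], 0.43)]
```

Edge profiles put travel at about 6–10 mm (mean about 8). Force net of foot friction (≈6.5 N) gives about 7.8 mm, and kinematics 7–8.4 mm. That is the middle of the window. One last look.

```bash
python3 -m creep '[[255,0,0,0,0],[255,0,0,0,0],[255,0,0,0,0],[255,0,0,0,0],[255,0,0,0,0],[255,0,0,0,0]]'
python3 - <<'E'
from fit import *
s=snap('scene','s_fin.png')[:,:,::-1]
a=cv2.resize(s[150:310,180:360],None,fx=2.5,fy=2.5,interpolation=cv2.INTER_CUBIC)[:400,:450]
b=cv2.convertScaleAbs(cv2.resize(s[160:205,215:259],(344,352),interpolation=cv2.INTER_CUBIC),alpha=1.7)
# model of vertical post edge & fence for reference (offset from scene0 fit)
p=(.5238,.1954,-.34);c,sn=np.cos(p[2]),np.sin(p[2])
W=lambda u,v,z:[p[0]+c*u-sn*v,p[1]+sn*u+c*v,z]
for u in(-.008,.008):
    q=[np.round((proj('scene',W(u,-.007,z))+[.8,3]-[215,160])*[344/44,352/45]).astype(int) for z in(.062,.114)]
    cv2.line(b,tuple(map(int,q[0])),tuple(map(int,q[1])),(0,0,255),1)
o=np.zeros((400,800,3),np.uint8);o[:,:450]=a;o[:352,456:]=b
cv2.imwrite('pics/fin.png',o)
E
python3 go.py .5227 .1968 .0876 1.2308
```

```text
t: 13.93
tool_pos: [0.523, 0.1968, 0.0876]
tool_rot: [-0.53, -3.092, -0.001]
contact_force: [-7.6, 5.1, 5.6]
opening: 0.0149
t 13.98 pos [0.523  0.1968 0.0877] yaw 1.2311 tilt [-0.0044  0.0017 -1.    ] F [-8.2423  4.0986  4.6531] open 0.0148
-> shift mm [ 0.2707 -0.0828  0.0555] turn 0.0003
```

View pics/fin.png

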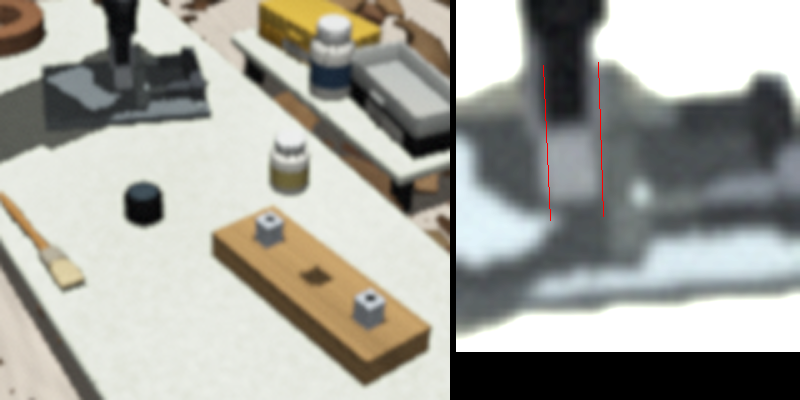

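The last picture shows the post upright between the fingers (x≈540–598 in the zoom), parallel to the vertical reference lines and against the fence. The middle pocket is empty, and the short posts, loupe and glue are where they were. The state is steady, so I'm handing in.

```bash
python3 -c "
from station import ctrl
print(ctrl.finish_job()); o=ctrl.get_obs(); print(o['t'],o['tool_pos'],o['contact_force'],o['opening'])"
```

```text
the job is handed in; nothing more can be done
None
the job is handed in; nothing more can be done
```

I pulled the tall post from the middle pocket and stood it upright on the jig's base plate against the fence. I then pushed the fence back in small steps to mid-window and handed in at about 14 s, still gripping (60 N set) and pushing.

**Last checks**
- **Pose:** the TCP held steady over the last 0.6 s, tilted about 0.3° and within about 1 mm of the fence's middle. In the picture the post is upright against the fence, with no visible gap.
- **Fence travel:** three indirect estimates.
  - Force: about 8–9 N of push, less about 2 N of assumed foot friction, gives about 8 mm.
  - Arm position: 7–8.4 mm.
  - Image edges: 6–11 mm, because the arm's shadow made them disagree.
- **Other things:** both short posts are in their pockets, and the loupe and glue look undisturbed.

**Not confirmed:** I never read the pointer between the engraved lines directly, because the arm hid it from the top camera. The scene camera's calibration was also 2–3 mm off the top camera's. About 2 N of sideways force and 5 N of downward load on the foot remained at the end.

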